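# Open the spring-lid chamber of a cuvette reader

### The arm

A 6-joint arm with a two-finger parallel gripper is mounted at the origin on the work surface. World frame = base frame: x ahead of the robot, y to its left, z up, the work surface at z = 0. Lengths are in m, angles in rad, forces in N, time in s.
With the tool pointing down it reaches from about 0.375 to 0.9 m from the base axis. Payload 3.1 kg.
Tool frame: the origin (TCP) lies between the finger pads; the fingertips stand 17 mm ahead of it and the grasp point (between the pads) lies 2 mm behind it; z points along the fingers, y is the line along which they close (so a half turn about z gives the same grasp; the last joint's range is limited). The gripper opens to 85 mm and grips with 20 to 120 N. Pads are 22 mm wide; open, the fingers measure 114 mm over their backs; the gripper's body (76 mm by 85 mm) begins 54 mm behind the grasp point. The pads swing forward as they close: fully open they stand 13 mm farther back than shut.
Start: joints at [1.139, 0.527, 1.433, -0, 1.181, -0.178], TCP at [0.156, 0.605, 0.248] pointing down, gripper open.
Joint ranges: [-3.08, 3.08], [-0.75, 2.2], [0.22, 2.44], [-1.43, 4.57], [0, 2.65], [-2.85, 2.85]. Speed limits (rad/s): [2.79, 2.79, 3.14, 3.14, 3.14, 3.14].

### API

Orientations are given as a unit quaternion [x, y, z, w].
In Python, from station import sense, vision, order gives the robot as it stands.
- The arm moves only by the shell command python3 -m crank 'ROWS' [OPENING] [FORCE]. ROWS is JSON, a list of rows, each an object with "dp": the shift along the world's x, y, z in units of 30 mm (1.0 is 30 mm), a list of three; "angular": the turn, a rotation vector about the world's x, y, z in degrees, a list of three. In form: [{"dp": [dx, dy, dz], "angular": [ax, ay, az]}, ...]. A call has 1 to 20 rows; each row shifts and turns the commanded pose from where the row before left it; what a row does not reach is not made up. A row lasts 1/10 s, in which the tool goes at most 50 mm and 8.59 degrees, less where a joint would pass 70% of its speed; a pose out of reach is approached as far as the arm can. A call is refused whole if a number of a shift passes 1 or a number of a turn 8.59, either way. A call with a gripper value outside its range is refused whole. OPENING is the closure, from 0 (fully open) to 1 (shut), set as the call begins (- or left out, the last holds). The fingers move at their own pace and stop on an object; FORCE is the grip in N (left out, the last holds). Time passes only in rows, so rows that do not move let the fingers close. It gives the time, the measured TCP pose, the force, the opening and the grip force at its end, in the units of the state.
- sense(): the state, without advancing time (a new reading comes with each control period).
- vision.snapshot(name): name is "scene" or "top"; returns a dict with "image" (384x512x3 uint8, blue, green, red), "range_z" (384x512 float32, m along the optical axis (not along the pixel's ray), 0 where there is no reading), "mtx" (3x3 intrinsics, pixels), "dist" ([k1, k2, p1, p2, k3] as OpenCV has them; the pictures are not rectified), "pose" (4x4, takes a point from camera to world coordinates). Camera axes: x right, y down, z forward; pixel columns grow to the right and rows downward; lengths in m; the calibration is good to about 2 mm. A picture is of the moment at which its call begins.
- order.sign_off(): hands the job in; it is judged then, once.
The state is a dict: "t": time; "q": joint angles; "qd": joint speeds; "tau": joint torques, N m; "tcp_pos": TCP position; "tool_rot": TCP orientation; "force": force on the tool from outside, world axes, zero at the start; "ft_torque": the same for the moment, N m; "finger_gap": opening from 0.0 (shut) to 1.0 (fully open); "gripper_force": force on a finger pad.
Only numpy, scipy, OpenCV 4.12 (cv2) and the standard library are available. Lean on these libraries where they do the work, as an engineer would, in place of code of your own. Each camera call takes 0.05 s, during which the arm holds its last target. There are 200 camera calls.

### The job

On the reader with the orange lid, press the release tab down so that the lid springs up, then push the lid back until it is fully open against its stop and stays there, the tab free again. Nothing is to be picked up: leave the cuvette standing in its well, leave the blue-lidded reader shut and its tab alone, and do not push away the things standing around.

Things in the scene. Friction and masses are not known exactly. Their poses are not given: they have to be found in the camera images.
- amber: white cuvette reader with the orange lid, 185 mm long (x), 100 mm wide, fixed to the bench, level. Origin: on the bench under the lid's chamber; +x points from its front (release tab, front end at x = -100 mm) to its back (+85 mm), z up. The front 58 mm are a low step 40 mm high; the rest is 60 mm high
- amber_press (a point): point to press on the orange-lidded reader's release tab: black paddle with yellow stripe, top 34 mm wide, from reader x = -95 to -53 mm, 55 mm above the bench. The point is on the stripe (x = -83 mm, y = 0) and moves with the tab; pressed straight down it goes 7 mm to a stop (about 3.5 N) and springs back. The hook at the paddle's rear end, 71 mm high, holds the lid's edge
- amber_tab (a joint): tilt of that release tab, rad: 0 free, 0.24 pressed to its stop; the hook lets go of the lid at about 0.18
- amber_hinge (a point): middle of the hinge line of the orange lid (it runs along the reader's y), at reader x = +45 mm, 64.5 mm above the bench; fixed to the reader
- amber_edge (a point): middle of the front edge of the orange lid, 95 mm from the hinge line; moves with the lid, a flat plate 70 mm wide, 95 mm long, 6 mm thick; hinge line and this point lie halfway through its thickness. A 4 mm catch sticks out 4 mm beyond the edge
- amber_lid (a joint): opening angle of that lid, rad: 0 shut and latched; once released, a spring lifts it softly, within a second, to about 0.65 and no farther; 1.85 fully open at its stop, leaning back past upright. Light friction (under 1 N at the edge): let go below about 1.1 it sinks back to 0.65, above that it stays where it is left
- blue: white cuvette reader with the blue lid, 185 mm long (x), 100 mm wide, fixed to the bench, level. Origin: on the bench under the lid's chamber; +x points from its front (release tab, front end at x = -100 mm) to its back (+85 mm), z up. The front 58 mm are a low step 40 mm high; the rest is 60 mm high
- blue_press (a point): point to press on the blue-lidded reader's release tab: black paddle with yellow stripe, top 34 mm wide, from reader x = -95 to -53 mm, 55 mm above the bench. The point is on the stripe (x = -83 mm, y = 0) and moves with the tab; pressed straight down it goes 7 mm to a stop (about 3.5 N) and springs back. The hook at the paddle's rear end, 71 mm high, holds the lid's edge
- blue_tab (a joint): tilt of that release tab, rad: 0 free, 0.24 pressed to its stop; the hook lets go of the lid at about 0.18
- blue_hinge (a point): middle of the hinge line of the blue lid (it runs along the reader's y), at reader x = +45 mm, 64.5 mm above the bench; fixed to the reader
- blue_edge (a point): middle of the front edge of the blue lid, 95 mm from the hinge line; moves with the lid, a flat plate 70 mm wide, 95 mm long, 6 mm thick; hinge line and this point lie halfway through its thickness. A 4 mm catch sticks out 4 mm beyond the edge
- blue_lid (a joint): opening angle of that lid, rad: 0 shut and latched; once released, a spring lifts it softly, within a second, to about 0.65 and no farther; 1.85 fully open at its stop, leaning back past upright. Light friction (under 1 N at the edge): let go below about 1.1 it sinks back to 0.65, above that it stays where it is left
- cuvette: clear square cuvette, 12.5 x 12.5 x 45 mm, loose, standing in the well under the orange lid; origin at the centre of its underside, 10 mm above the bench; its top (55 mm above the bench) stays below the level of the shut lid
- vial: small glass vial with red cap, 24 mm across, 45 mm tall, standing between the readers; origin at the centre of its underside
- reagent: amber reagent bottle with blue cap, 60 mm across, 110 mm tall; origin at the centre of its underside
- kit: white and green test-kit carton, 60 x 90 x 55 mm; origin at the centre of its underside
- cup: white paper cup, 72 mm across, 85 mm tall; origin at the centre of its underside
- cassette: white flat test cassette, 70 x 22 x 6 mm, lying in front of the readers; origin at the centre of its underside
- rack: orange tube rack with blue-capped tubes, 60 x 120 mm, 78 mm tall; origin at the centre of its underside
Not all that is in view belongs to the job. Leave any turquoise look-alike of the amber alone.

How it is judged:
By the outcome, as a careful person would: the job done as asked, in the order asked, and still so for the second after the job is handed in, with the robot touching nothing.
It also fails if it takes over 38 s, if anything falls off the work surface, if the arm or the gripper's body presses on something with over 40 N, if the wrist force passes 120 N, or if a joint passes its speed limit or range.

## Working session

There is one attempt and no reset: what is moved stays moved. The work goes in short steps, Python scripts to look and compute and a shell command to move; the robot and the scene stay as the last step left them, time stands still between calls to the robot, and variables do not carry over. Pictures are saved under pics/ and viewed, at most 10 in all, crops included, and the job is handed in when it is done.

```bash
mkdir -p pics; ls; cat > h.py <<'E'
import cv2,numpy as np
from station import sense,vision,order
def snap(n,f):
    s=vision.snapshot(n); cv2.imwrite('pics/'+f+'.png',s['image']); np.savez('/tmp/'+f+'.npz',**s); return s
def cloud(s):
    h,w=s['range_z'].shape
    uv=np.stack(np.meshgrid(np.arange(w),np.arange(h)),-1).reshape(-1,1,2).astype(np.float64)
    n=cv2.undistortPoints(uv,np.array(s['mtx'],float),np.array(s['dist'],float)).reshape(h,w,2)
    z=s['range_z'].astype(float)
    P=np.dstack([n[...,0]*z,n[...,1]*z,z])
    T=np.array(s['pose'],float)
    return P@T[:3,:3].T+T[:3,3]
E
python3 - <<'E'
from h import *
a=snap('scene','s1');b=snap('top','t1')
print(a['pose'],b['pose'],sense()['tool_rot'],sense()['t'])
E
```

```text
pics
[[-0.21062668  0.63293635 -0.745002    1.30084439]
 [ 0.97756494  0.13776426 -0.15933548  0.17162931]
 [ 0.00178543 -0.76184814 -0.64775322  0.80940638]
 [ 0.          0.          0.          1.        ]] [[-1.83680584e-03 -9.75240938e-01  2.21137376e-01  2.33235458e-01]
 [-9.99985646e-01  6.78254205e-04 -5.31487815e-03  1.38870106e-02]
 [ 5.03329940e-03 -2.21143964e-01 -9.75228185e-01  1.23800456e+00]
 [ 0.00000000e+00  0.00000000e+00  0.00000000e+00  1.00000000e+00]] [ 1.26059117e-01  9.92022251e-01 -9.31693119e-04 -2.89918827e-04] 0.1
```

View pics/t1.png

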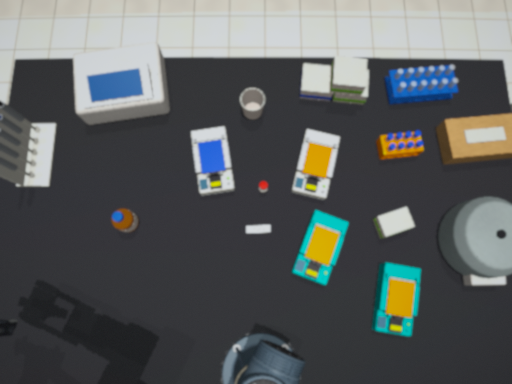

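View pics/s1.png

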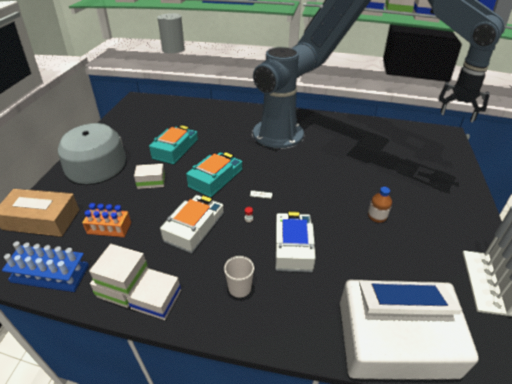

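The orange lids in the top view are at (317,163) on a white body, and at (321,247) and (400,300) on turquoise bodies. The white one at (317,163) fits "white reader with the orange lid". Its stripe is at about (312,187), so its front faces the robot. I'll confirm it in a crop and measure.

```bash
python3 - <<'E'
from h import *
b=dict(np.load('/tmp/t1.npz'));a=dict(np.load('/tmp/s1.npz'))
ca=cv2.resize(a['image'][180:260,150:240],None,fx=4.4,fy=4.4,interpolation=3)[:352]
cb=cv2.resize(b['image'][120:208,275:355],None,fx=4,fy=4,interpolation=3)
cv2.imwrite('pics/crop.png',np.hstack([ca[:352],cb[:352]]))
P=cloud(b);hsv=cv2.cvtColor(b['image'],cv2.COLOR_BGR2HSV)
m=np.zeros(P.shape[:2],bool);m[122:205,285:348]=1
H,S,V=hsv[...,0],hsv[...,1],hsv[...,2]
org=m&(H>8)&(H<22)&(S>150)&(P[...,2]>.055)
yel=m&(H>=24)&(H<35)&(S>120)&(V>120)
body=m&(P[...,2]>.03)
for n,k in(('org',org),('yel',yel),('body',body)):
    p=P[k];r=cv2.minAreaRect((p[:,:2]*1000).astype(np.float32));print(n,k.sum(),p.mean(0).round(4),r,np.percentile(p[:,2],[10,50,90]).round(4))
# scene camera
P=cloud(a);hsv=cv2.cvtColor(a['image'],cv2.COLOR_BGR2HSV);m=np.zeros(P.shape[:2],bool);m[190:252,155:230]=1
H,S,V=hsv[...,0],hsv[...,1],hsv[...,2]
for n,k in(('org',m&(H>8)&(H<22)&(S>150)&(P[...,2]>.055)),('yel',m&(H>=24)&(H<35)&(S>120)&(V>120)),('body',m&(P[...,2]>.03))):
    p=P[k];r=cv2.minAreaRect((p[:,:2]*1000).astype(np.float32));print(n,k.sum(),p.mean(0).round(4),r,np.percentile(p[:,2],[10,50,90]).round(4))
E
```

```text
org 55 [ 0.5777 -0.1578  0.0678] ((582.0442504882812, -161.63645935058594), (64.31338500976562, 91.4565658569336), 75.48674774169922) [0.0646 0.0678 0.0699]
yel 56 [ 0.5065 -0.1426  0.0559] ((506.9946594238281, -142.4850311279297), (27.29966926574707, 16.880077362060547), 76.8886947631836) [0.0531 0.0561 0.059 ]
body 2250 [ 0.5719 -0.157   0.0684] ((442.71881103515625, -114.47332763671875), (112.00054931640625, 478.4292297363281), 71.67793273925781) [0.0402 0.0612 0.0697]
org 482 [ 0.5853 -0.1606  0.0695] ((924.93994140625, -27.889938354492188), (845.601318359375, 96.99002075195312), 21.414865493774414) [0.0662 0.068  0.0699]
yel 38 [ 0.5045 -0.1446  0.0548] ((484.70965576171875, -162.0277862548828), (93.0418701171875, 23.50543785095215), 39.90216827392578) [0.0543 0.0559 0.0579]
body 1829 [ 0.6116 -0.1547  0.0661] ((892.091796875, -58.335784912109375), (921.0829467773438, 177.3590087890625), 18.4630184173584) [0.0402 0.0604 0.0691]
```

View pics/crop.png

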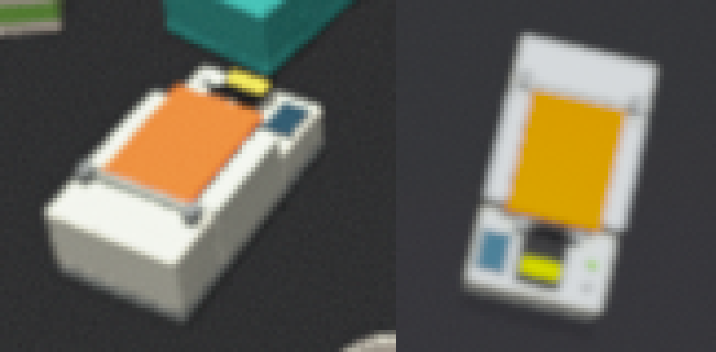

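The crop confirms it: white body, orange lid, and the black tab with its yellow stripe (crop pixel 540,268). The teal unit in front of it is a separate look-alike. Next I'll refine the pose.

```bash
python3 - <<'E'
from h import *
for f,(r0,r1,c0,c1) in(('t1',(122,205,285,348)),('s1',(185,255,155,230))):
    s=dict(np.load(f'/tmp/{f}.npz'));P=cloud(s);hsv=cv2.cvtColor(s['image'],cv2.COLOR_BGR2HSV)
    H,S,V=[hsv[...,i].astype(int) for i in range(3)]
    m=np.zeros(H.shape,bool);m[r0:r1,c0:c1]=1
    m&=(np.hypot(P[...,0]-.585,P[...,1]+.16)<.13)
    sat=m&(S>150)
    for n,k in(('lid',sat&(P[...,2]>.063)&(H<27)),('yel',sat&(P[...,2]<.061)&(P[...,2]>.045)&(H>20)&(H<35)),('body',m&(P[...,2]>.036)&(P[...,2]<.08))):
        p=P[k];r=cv2.minAreaRect((p[:,:2]*1000).astype(np.float32));print(f,n,k.sum(),p.mean(0).round(4),np.round(r[0],1),np.round(r[1],1),round(r[2],1))
    # objects near reader
    q=P[(P[...,2]>.02)&(np.hypot(P[...,0]-.45,P[...,1]+.15)<.12)&(P[...,0]<.47)]
    print('near front',len(q),q.min(0) if len(q) else'',q.max(0) if len(q) else '')
E
```

```text
t1 lid 666 [ 0.5814 -0.1614  0.068 ] [ 582.  -161.6] [64.3 91.5] 75.5
t1 yel 49 [ 0.5099 -0.1426  0.056 ] [ 556.3 -143.6] [ 26.  114.9] 88.1
t1 body 2186 [ 0.5761 -0.1588  0.0589] [ 579.6 -160.6] [101.1 187. ] 75.8
near front 1233 [ 0.33140674 -0.24366406  0.02013398] [ 0.43896335 -0.11137417  0.07483848]
s1 lid 479 [ 0.5841 -0.1614  0.068 ] [ 581.4 -161.2] [67.9 95.4] 78.9
s1 yel 33 [ 0.5067 -0.1431  0.0563] [ 506.7 -143.1] [32.2 16.4] 71.3
s1 body 1712 [ 0.6026 -0.1591  0.0592] [ 582.  -162.7] [104.2 186.5] 75.5
near front 969 [ 0.33053961 -0.24758217  0.02016198] [ 0.4433336  -0.11221386  0.07378177]
```

```bash
python3 -m crank '[{"dp":[0.46,-1,0],"angular":[0,0,0]},{"dp":[0.46,-1,0],"angular":[0,0,0]},{"dp":[0.46,-1,0],"angular":[0,0,0]},{"dp":[0.46,-1,0],"angular":[0,0,0]},{"dp":[0.46,-1,0],"angular":[0,0,0]},{"dp":[0.46,-1,0],"angular":[0,0,0]},{"dp":[0.46,-1,0],"angular":[0,0,0]},{"dp":[0.46,-1,0],"angular":[0,0,0]},{"dp":[0.46,-1,0],"angular":[0,0,0]},{"dp":[0.46,-1,0],"angular":[0,0,0]},{"dp":[0.46,-1,0],"angular":[0,0,0]},{"dp":[0.46,-1,0],"angular":[0,0,0]},{"dp":[0.46,-1,0],"angular":[0,0,0]},{"dp":[0.46,-1,0],"angular":[0,0,0]},{"dp":[0.46,-1,0],"angular":[0,0,0]},{"dp":[0.46,-1,0],"angular":[0,0,0]},{"dp":[0.46,-1,0],"angular":[0,0,0]},{"dp":[0.46,-1,0],"angular":[0,0,0]},{"dp":[0.46,-1,0],"angular":[0,0,0]},{"dp":[0.46,-1,0],"angular":[0,0,0]}]' 1 20
```

```text
t: 2.1
tcp_pos: [0.4324, 0.0038, 0.2481]
tool_rot: [0.126, 0.992, 0.0, -0.0]
force: [0.9, 0.4, 0.2]
finger_gap: 0.002
gripper_force: 0.0
```

```bash
python3 -m crank '[{"dp":[0.51,-0.98,0],"angular":[0,0,0]},{"dp":[0.51,-0.98,0],"angular":[0,0,0]},{"dp":[0.51,-0.98,-0.3],"angular":[-1.5,-5.8,0]},{"dp":[0.51,-0.98,-0.5],"angular":[-1.5,-5.8,0]},{"dp":[0.51,-0.97,-0.8],"angular":[0,0,0]},{"dp":[0,0,-1],"angular":[0,0,0]},{"dp":[0,0,-1],"angular":[0,0,0]},{"dp":[0,0,-0.8],"angular":[0,0,0]},{"dp":[0,0,-0.4],"angular":[0,0,0]},{"dp":[0,0,-0.1],"angular":[0,0,0]},{"dp":[0,0,0],"angular":[0,0,0]}]'
python3 - <<'E'
from h import *
a=snap('scene','s2');b=snap('top','t2')
cv2.imwrite('pics/c2.png',np.hstack([cv2.resize(a['image'][165:255,150:250],(440,396),interpolation=3),cv2.resize(b['image'][120:220,275:355],(317,396),interpolation=3)]))
E
```

```text
t: 3.2
tcp_pos: [0.5086, -0.1415, 0.1009]
tool_rot: [0.125, 0.987, -0.013, 0.103]
force: [-0.5, -0.9, 1.1]
finger_gap: 0.006
gripper_force: 0.0
```

View pics/c2.png

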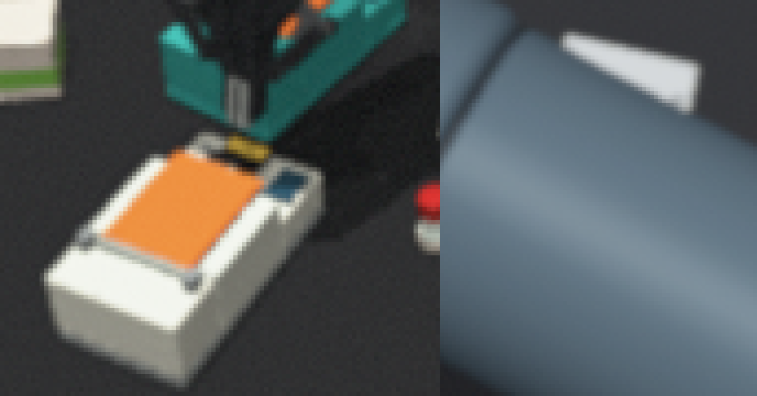

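The tool hovers over the target's tab: fingers at crop (238,110), stripe at (250,148). Now I'll lower slowly, watching the force.

```bash
python3 -m crank '[{"dp":[0,-0.03,-0.4],"angular":[0,0,0]},{"dp":[0,0,-0.3],"angular":[0,0,0]},{"dp":[0,0,-0.15],"angular":[0,0,0]},{"dp":[0,0,0],"angular":[0,0,0]},{"dp":[0,0,0],"angular":[0,0,0]}]';python3 -m crank '[{"dp":[0,0,-0.06],"angular":[0,0,0]},{"dp":[0,0,-0.06],"angular":[0,0,0]},{"dp":[0,0,0],"angular":[0,0,0]}]'
python3 - <<'E'
from h import *
a=snap('scene','s3')
cv2.imwrite('pics/c3.png',cv2.resize(a['image'][165:255,150:250],None,fx=5,fy=5,interpolation=3))
T=a['pose'];p=np.array([.5868-.083*.969,-.1628+.083*.247,.055])
s=sense();print(s['force'])
from scipy.spatial.transform import Rotation as R
tip=np.array(s['tcp_pos'])+R.from_quat(s['tool_rot']).apply([0,0,.017]);print(tip)
for q in(p,tip):
    c=np.linalg.inv(T)@np.append(q,1);u=cv2.projectPoints(c[:3].reshape(1,3),np.zeros(3),np.zeros(3),np.array(a['mtx'],float),np.array(a['dist'],float))[0].ravel();print((u-[150,165])*5)
E
```

```text
t: 3.8
tcp_pos: [0.5087, -0.1424, 0.0756]
tool_rot: [0.125, 0.987, -0.013, 0.103]
force: [-0.7, -0.8, 0.5]
finger_gap: -0.0
gripper_force: 0.0
t: 4.1
tcp_pos: [0.5089, -0.1426, 0.0723]
tool_rot: [0.125, 0.987, -0.013, 0.104]
force: [0.4, -0.5, 1.0]
finger_gap: -0.002
gripper_force: 0.6
[ 0.53337609 -0.87215401  1.0133178 ]
[ 0.51235675 -0.14346315  0.05574949]
[282.60364468 168.64017044]
[277.73251796 173.83312085]
```

View pics/c3.png

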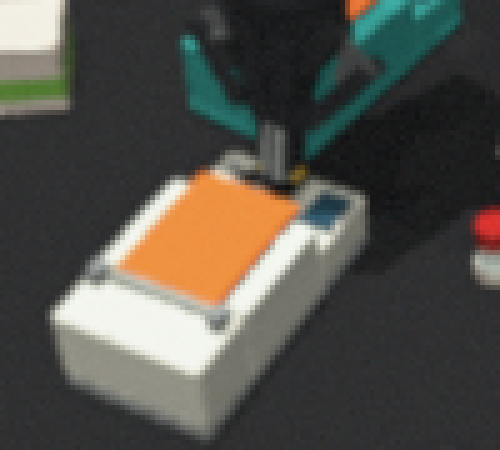

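The fingertips are on the paddle, covering the stripe at about (277,175). Pressing now.

```bash
python3 -m crank '[{"dp":[0,0,-0.07],"angular":[0,0,0]},{"dp":[0,0,-0.07],"angular":[0,0,0]},{"dp":[0,0,0],"angular":[0,0,0]}]';python3 -m crank '[{"dp":[0,0,-0.05],"angular":[0,0,0]},{"dp":[0,0,-0.03],"angular":[0,0,0]},{"dp":[0,0,0],"angular":[0,0,0]}]'
python3 - <<'E'
from h import *
a=snap('scene','s4')
P=cloud(a);h=cv2.cvtColor(a['image'],cv2.COLOR_BGR2HSV)
m=np.zeros(P.shape[:2],bool);m[150:255,150:230]=1
k=m&(h[...,0]<22)&(h[...,1]>150)&(np.hypot(P[...,0]-.585,P[...,1]+.16)<.12)&(P[...,2]>.06)
print(k.sum(),np.percentile(P[k][:,2],[5,50,95]))
E
```

```text
t: 4.45
tcp_pos: [0.5088, -0.1425, 0.0679]
tool_rot: [0.125, 0.987, -0.013, 0.103]
force: [-0.3, 0.2, 2.3]
finger_gap: -0.001
gripper_force: 1.3
t: 4.75
tcp_pos: [0.5088, -0.1425, 0.0659]
tool_rot: [0.125, 0.987, -0.013, 0.104]
force: [-1.7, 0.4, 5.3]
finger_gap: -0.002
gripper_force: 2.8
697 [0.07283337 0.09451495 0.11641063]
```

Lid has sprung up. I'll raise off the tab, then push along reader +x.

```bash
python3 -m crank '[{"dp":[0,0,0.3],"angular":[0,0,0]},{"dp":[0,0,0.6],"angular":[0,0,0]},{"dp":[0,0,0.7],"angular":[0,0,0]},{"dp":[0,0,0.3],"angular":[0,0,0]},{"dp":[0.2,-0.05,0],"angular":[0,0,0]},{"dp":[0.39,-0.1,0],"angular":[0,0,0]},{"dp":[0.39,-0.1,0],"angular":[0,0,0]},{"dp":[0.39,-0.1,0],"angular":[0,0,0]},{"dp":[0.39,-0.1,0.05],"angular":[0,0,0]},{"dp":[0.39,-0.1,0.05],"angular":[0,0,0]},{"dp":[0.3,-0.08,0.05],"angular":[0,0,0]},{"dp":[0,0,0],"angular":[0,0,0]}]'
cat > lid.py <<'E'
from h import *
import sys
a=snap('scene',sys.argv[1]);P=cloud(a);h=cv2.cvtColor(a['image'],cv2.COLOR_BGR2HSV)
d=P-np.array([.5868,-.1628,0]);X=d[...,0]*.969-d[...,1]*.247;Y=d[...,0]*.247+d[...,1]*.969;Z=P[...,2]
k=(h[...,0]<22)&(h[...,1]>120)&(X>-60)&(X<110)&(abs(Y)<.04)&(abs(X)<.11)&(Z>.063)&(Z<.18)
x,z=X[k]-.045,Z[k]-.0645;far=np.hypot(x,z)>.03
print(k.sum(),'angle',np.median(np.arctan2(z[far],-x[far])))
s=sense();p=np.array(s['tcp_pos'])-[.5868,-.1628,0];print('tcp reader',p[0]*.969-p[1]*.247,p[0]*.247+p[1]*.969,p[2],np.round(s['force'],1))
cv2.imwrite('pics/'+sys.argv[1]+'c.png',cv2.resize(a['image'][145:255,150:250],None,fx=5,fy=5,interpolation=3))
E
python3 lid.py s5
```

```text
t: 6.0
tcp_pos: [0.5845, -0.1622, 0.1269]
tool_rot: [0.125, 0.987, -0.014, 0.105]
force: [-0.3, 0.2, 0.6]
finger_gap: -0.001
gripper_force: 0.0
695 angle 1.223979968289307
tcp reader -0.0034142218561931384 0.00016089701013471621 0.12658061316427185 [ 0.4  0.4 -0.5]
```

View pics/s5c.png

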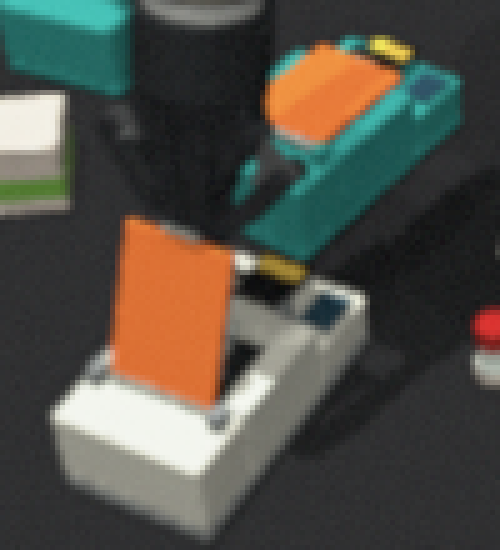

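The lid stands at about 1.22 rad, with its top edge at (170,232) and the tool behind it. The tab stripe at (280,268) is free. I'll keep pushing.

```bash
python3 -m crank '[{"dp":[0.3,-0.08,0.08],"angular":[0,0,0]},{"dp":[0.3,-0.08,0.08],"angular":[0,0,0]},{"dp":[0.3,-0.08,0.08],"angular":[0,0,0]},{"dp":[0.3,-0.08,0.08],"angular":[0,0,0]},{"dp":[0.19,-0.05,0],"angular":[0,0,0]},{"dp":[0,0,0],"angular":[0,0,0]},{"dp":[0,0,0],"angular":[0,0,0]}]'; python3 lid.py s6; python3 -m crank '[{"dp":[0.06,-0.015,0],"angular":[0,0,0]},{"dp":[0.06,-0.015,0],"angular":[0,0,0]},{"dp":[0,0,0],"angular":[0,0,0]}]'; python3 lid.py s7
```

```text
t: 6.75
tcp_pos: [0.6242, -0.1726, 0.1368]
tool_rot: [0.125, 0.987, -0.013, 0.104]
force: [0.4, -0.8, -0.4]
finger_gap: -0.001
gripper_force: 0.0
389 angle 1.819369579837928
tcp reader 0.03835287699887046 -0.00017532976833834098 0.13673303441318876 [-0.1  0.6  0.3]
t: 7.1
tcp_pos: [0.6278, -0.1735, 0.1368]
tool_rot: [0.125, 0.987, -0.013, 0.104]
force: [-1.1, 0.2, 0.2]
finger_gap: 0.002
gripper_force: 0.0
366 angle 1.8449944914637273
tcp reader 0.042250666484498954 -0.00021211974618566727 0.13675033628590944 [ 0.9 -0.2  0.4]
```

```bash
for i in 1; do python3 -m crank '[{"dp":[0.06,-0.015,0],"angular":[0,0,0]},{"dp":[0.06,-0.015,0],"angular":[0,0,0]},{"dp":[0,0,0],"angular":[0,0,0]}]'; python3 lid.py s8;  python3 -m crank '[{"dp":[0.06,-0.015,0],"angular":[0,0,0]},{"dp":[0,0,0],"angular":[0,0,0]},{"dp":[0,0,0],"angular":[0,0,0]}]'; python3 lid.py s9; done
```

```text
t: 7.45
tcp_pos: [0.6315, -0.1744, 0.1367]
tool_rot: [0.125, 0.987, -0.013, 0.104]
force: [0.3, -0.1, 0.1]
finger_gap: 0.002
gripper_force: 0.0
330 angle 1.8996558737719678
tcp reader 0.04606607470600848 -0.0001781618988023516 0.13673140646702675 [ 0.3 -0.5 -0.1]
t: 7.8
tcp_pos: [0.6319, -0.1744, 0.1365]
tool_rot: [0.125, 0.987, -0.013, 0.102]
force: [-5.6, 0.1, 3.8]
finger_gap: 0.003
gripper_force: 2.7
327 angle 1.9008074936199906
tcp reader 0.046612416959578795 -9.840666949446214e-05 0.13654357063317255 [-4.5  0.4  3.6]
```

Stop felt (about 5.6 N), with the lid at its end angle. I'll back off and lift clear.

```bash
python3 -m crank '[{"dp":[-0.2,0.05,0],"angular":[0,0,0]},{"dp":[-0.6,0.15,0],"angular":[0,0,0]},{"dp":[-0.8,0.2,0.3],"angular":[0,0,0]},{"dp":[-0.9,0.23,0.7],"angular":[0,0,0]},{"dp":[-0.9,0.23,0.9],"angular":[0,0,0]},{"dp":[-0.9,0.23,0.9],"angular":[0,0,0]},{"dp":[0,0,0.6],"angular":[0,0,0]},{"dp":[0,0,0],"angular":[0,0,0]},{"dp":[0,0,0],"angular":[0,0,0]},{"dp":[0,0,0],"angular":[0,0,0]}]'; python3 lid.py s10
python3 - <<'E'
from h import *
import cv2
a=cv2.imread('pics/s10.png');cv2.imwrite('pics/c10.png',cv2.resize(a[140:300,70:340],None,fx=2.9,fy=2.9,interpolation=3))
E
```

```text
t: 8.85
tcp_pos: [0.5042, -0.1421, 0.2377]
tool_rot: [0.125, 0.987, -0.013, 0.103]
force: [-0.1, -0.4, -0.9]
finger_gap: 0.002
gripper_force: 0.0
316 angle 1.9022994873398515
tcp reader -0.08531859494927771 -0.0002752306444182666 0.2374843240113508 [0.4 0.1 0.3]
```

View pics/c10.png

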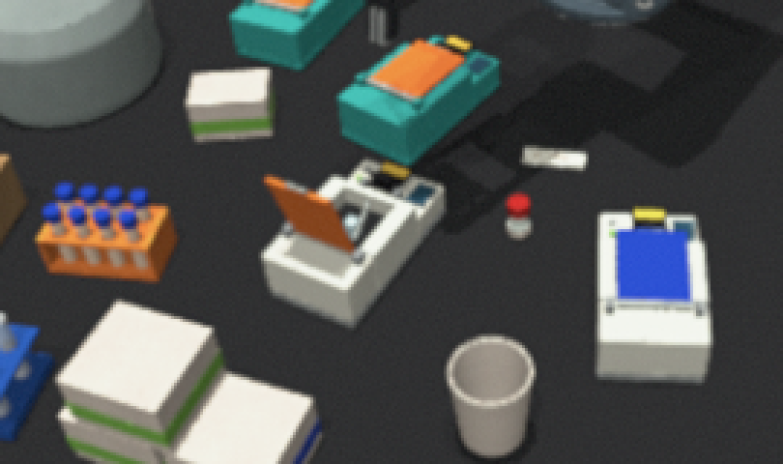

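The lid (310,215) leans back against its stop, the tab (395,172) is free, and the cuvette is in its well (350,220). The blue reader (655,270) is shut, and everything around stands as it did. Handing in.

```bash
python3 -c "
from station import order;print(order.sign_off())"
```

```text
the job is handed in; nothing more can be done
None
```

The orange-lidded reader is open: I pressed its tab, pushed the lid back until I felt the stop, and it stayed there after the tool withdrew, with the tab free and nothing else moved; the job was handed in at about 9 s.

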